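# Set up a spindle for a runout check on the surface plate

## Task

Set up the granite plate for a runout check: stand the V-block with the red end stop on the plate's left half, stop to the outside, and the plain steel V-block to its right, in line along the plate with 12 cm between centres. Then lay the spindle in both vees, brass collar midway between the blocks, left end just short of the stop screw. Last, stand the dial gauge, kept upright, on the plate behind the spindle and square to it, plunger over the middle of the collar; leave the big black V-block alone.

Things in the scene. Friction and masses are not known exactly. Their poses are not given: they have to be found in the camera images.
- plate: Dark granite surface plate, fixed, 200 (x) x 300 (y) x 50 mm high, placed afresh each start. Origin: centre of its underside on the bench; its flat top is 50 mm up. Its y axis runs along its length to its left end (left as seen from the robot), its x axis points away from the robot: behind = +x. Turned at most 0.2 rad.
- vblock_stop: Steel V-block with red end stop. Block 46 (x) x 32 (y) x 40 mm, plain x faces; 90 degree vee along y, apex 24 mm up. Origin: centre of the block's underside. Red bracket on the +y side to y = 39, 52 high, 22 wide; brass stop screw along y, 38 up, tip at y = +26, head to y = 51. A 20 mm journal in the vee has its axis 38 mm above the origin. 0.45 kg.
- vblock_plain: The matching steel V-block without a stop: same block, 46 (x) x 32 (y) x 40 mm, same vee along y, same origin. Both ways round are alike. 0.4 kg.
- spindle: Steel spindle 160 mm long, journals 20 mm in diameter, with a brass collar 44 mm in diameter and 30 mm long at its middle, which is its centre of mass and the place to grip, across the diameter. Origin: on its axis at the middle. Its y axis lies along it; x and z turn as it rolls. Both ends alike. Starts in the wooden cradle. 0.66 kg.
- cradle: Fixed plywood cradle, stays; the spindle starts in it, lying along the cradle's y axis, spindle axis 50 mm above the cradle's origin (centre of underside). Base board 80 (x) x 136 (y) x 12 mm; two notched saddles at y = +-52 mm, each 60 (x) x 16 (y) mm, top 56 mm up.
- gauge: Dial gauge on a stand. Origin: underside, on the post's axis (near its centre of mass). Iron base x -25 to 45, y +-28, 20 mm high; steel post 12 mm thick, 190 high: grip it 150-185 mm up. Clamp at 105-125; arm along -x to a 42 mm dial at x = -75, 115 up (top 142); plunger tip at x = -75, y = 0, 68 up, 8 mm over the collar's top once both stand on the plate. 0.75 kg.
- black_vblock: A bigger black V-block, 64 x 50 x 56 mm, that belongs to another job: leave it. Origin: centre of its underside.
Things that resemble listed ones, but are neither listed nor needed, are in the scene too. What is shaped like the vblock_plain but pink is not meant.

How it is judged (in metres and radians):
On the way, in this order (a step that is already met when the one before it is completed fails the run):
1. both V-blocks stand in their places on the plate, released (z of vblock_stop in the frame of plate between 0.046 and 0.055 m and z of vblock_plain in the frame of plate between 0.046 and 0.055 m and y of vblock_stop in the frame of plate above 0.02 m and y of vblock_plain in the frame of plate below -0.02 m and y of vblock_plain in the frame of vblock_stop between -0.135 and -0.105 m and x of vblock_plain in the frame of vblock_stop between -0.012 and 0.012 m and angle between the y axis of vblock_stop and the y axis of plate, either way round below 0.15 rad and angle between the y axis of vblock_plain and the y axis of vblock_stop, either way round below 0.12 rad and angle between each of vblock_stop, vblock_plain's own z axis and vertical below 0.05 rad and contact force between the fingers and vblock_stop below 0.1 N and contact force between the fingers and vblock_plain below 0.1 N), for 0.2 s.
2. the spindle lies in both vees, released (z of vblock_stop in the frame of plate between 0.046 and 0.055 m and z of vblock_plain in the frame of plate between 0.046 and 0.055 m and y of vblock_stop in the frame of plate above 0.02 m and y of vblock_plain in the frame of plate below -0.02 m and y of vblock_plain in the frame of vblock_stop between -0.135 and -0.105 m and x of vblock_plain in the frame of vblock_stop between -0.012 and 0.012 m and angle between the y axis of vblock_stop and the y axis of plate, either way round below 0.15 rad and angle between the y axis of vblock_plain and the y axis of vblock_stop, either way round below 0.12 rad and angle between each of vblock_stop, vblock_plain's own z axis and vertical below 0.05 rad and x of spindle in the frame of vblock_stop between -0.008 and 0.008 m and y of spindle in the frame of vblock_stop between -0.075 and -0.045 m and z of spindle in the frame of vblock_stop between 0.034 and 0.043 m and x of spindle in the frame of vblock_plain between -0.008 and 0.008 m and y of spindle in the frame of vblock_plain between 0.045 and 0.075 m and z of spindle in the frame of vblock_plain between 0.034 and 0.043 m and angle between the y axis of spindle and the y axis of vblock_stop, either way round below 0.1 rad and contact force between the fingers and spindle below 0.1 N), for 0.2 s.
At the end, for the whole second after the job is handed in: V-blocks upright, stop block left, 105-135 mm apart, in line within 12 mm and 0.12 rad, within 0.15 rad of the plate; spindle in both vees within 8 mm, collar 45-75 mm from each block; gauge upright on the plate behind, square within 0.25 rad, plunger within 12 mm of collar middle; all at rest (z of vblock_stop in the frame of plate between 0.046 and 0.055 m and z of vblock_plain in the frame of plate between 0.046 and 0.055 m and y of vblock_stop in the frame of plate above 0.02 m and y of vblock_plain in the frame of plate below -0.02 m and y of vblock_plain in the frame of vblock_stop between -0.135 and -0.105 m and x of vblock_plain in the frame of vblock_stop between -0.012 and 0.012 m and angle between the y axis of vblock_stop and the y axis of plate, either way round below 0.15 rad and angle between the y axis of vblock_plain and the y axis of vblock_stop, either way round below 0.12 rad and angle between each of vblock_stop, vblock_plain, gauge's own z axis and vertical below 0.05 rad and x of spindle in the frame of vblock_stop between -0.008 and 0.008 m and y of spindle in the frame of vblock_stop between -0.075 and -0.045 m and z of spindle in the frame of vblock_stop between 0.034 and 0.043 m and x of spindle in the frame of vblock_plain between -0.008 and 0.008 m and y of spindle in the frame of vblock_plain between 0.045 and 0.075 m and z of spindle in the frame of vblock_plain between 0.034 and 0.043 m and angle between the y axis of spindle and the y axis of vblock_stop, either way round below 0.1 rad and z of gauge in the frame of plate between 0.046 and 0.055 m and x of spindle in the frame of gauge between -0.087 and -0.063 m and y of spindle in the frame of gauge between -0.012 and 0.012 m and x of gauge in the frame of vblock_stop above 0.05 m and angle between the x axis of gauge and the x axis of vblock_stop, either way round below 0.25 rad and linear speed of each of vblock_stop, vblock_plain, gauge, spindle below 0.02 m/s); the robot touches nothing.
It fails at once if the dial gauge is tipped over (more than 0.5 rad) (angle between gauge's own z axis and vertical above 0.5 rad).
It fails at once if the big black V-block is moved by more than 20 mm (distance of black_vblock from where it was at the start of the episode above 0.02 m).
It also fails if it takes over 112 s, if anything falls off the work surface, if the arm or the gripper's body presses on something with over 40 N, if the wrist force passes 120 N, or if a joint passes its speed limit or range.

## Robot

A 6-joint arm with a two-finger parallel gripper is mounted at the origin on the work surface. World frame = base frame: x ahead of the robot, y to its left, z up, the work surface at z = 0. Lengths are in m, angles in degrees, forces in N, time in s.
With the tool pointing down it reaches from about 0.25 to 0.85 m from the base axis. Payload 12.5 kg.
Tool frame: the origin (TCP) lies between the finger pads; the fingertips stand 19 mm ahead of it and the grasp point (between the pads) is the TCP; x points along the fingers, y is the direction in which the jaws open and shut, and the axes are right-handed (so a half turn about x gives the same grasp; the last joint's range is limited). The gripper opens to 93 mm and grips with 3 to 60 N. Pads are 15 mm wide; open, the fingers measure 128 mm over their backs; the gripper's body (75 mm by 188 mm) begins 65 mm behind the grasp point.
Start: joints at [60.928, 20.094, 94.641, -0, 65.266, -4.847], TCP at [0.226, 0.502, 0.238] pointing down, gripper open.
Joint ranges: [-157.81, 157.81], [-45, 120.19], [0.68, 151.7], [-89.99, 269.99], [4.06, 180], [-164.3, 164.3]. Speed limits (degrees/s): [127.2, 127.2, 159.86, 180, 180, 180].

## Interface

Orientations are given as a 3x3 rotation matrix whose columns are the frame's x, y, z axes.
In Python, from cell import robot, cams gives the robot as it stands.
- The arm moves only by the tool send_rows, never from a script. Its argument "series" is text: rows parted by semicolons, each of 6 numbers parted by spaces: the shift along the tool's x, y, z in m, then the turn, a rotation vector about the tool's x, y, z in rad. In form: x y z ax ay az; .... A call has exactly 10 rows; each row shifts and turns the pose as measured when the row begins, along the tool's axes as they then stand; what a row does not reach is not made up. A row lasts 1/8 s, in which the tool goes at most 62.5 mm and 10.7 degrees, less where a joint would pass 70% of its speed; a pose out of reach is approached as far as the arm can. A call is refused whole if a number of a shift passes 0.0625 or a number of a turn 0.188, either way. A call with a gripper value outside its range is refused whole. "gripper" is the closure in counts, from 0 (fully open) to 255 (shut), set as the call begins (left out, the last holds). The fingers move at their own pace and stop on an object; the grip force is fixed at half the most. Time passes only in rows, so rows that do not move let the fingers close, or fill a call up. It gives the time, the measured TCP pose, the force and the opening at its end, in the units of the state.
- robot.get_state(): the state, without advancing time (a new reading comes with each control period).
- cams.camera(name): name is "side" or "top"; returns the picture (384x512x3 uint8, red, green, blue); there is no depth.
- cams.camera_params(name): a dict with "mtx" (3x3 intrinsics, pixels), "origin" and "orientation" of the camera in the world. Camera axes: x right, y down, z forward; pixel columns grow to the right and rows downward; lengths in m; the calibration is good to about 2 mm. A picture is of the moment at which its call begins. camera_params takes no time and is no camera call.
- robot.close_job(): hands the job in, once; it reports no verdict.
The state is a dict: "time": time; "q": joint angles; "qd": joint speeds; "joint_efforts": joint torques, N m; "tcp_pos": TCP position; "ee_rot": TCP orientation; "contact_force": force on the tool from outside, world axes, zero at the start; "moment": the same for the moment, N m; "gripper_width": opening from 0.0 (shut) to 1.0 (fully open).
Only numpy, scipy, OpenCV 4.12 (cv2) and the standard library are available. Lean on these libraries where they do the work, as an engineer would, in place of code of your own. Each camera call takes 0.05 s, during which the arm holds its last target. There are 200 camera calls.

## Working session

There is one attempt and no reset: what is moved stays moved. The work goes in short steps, Python scripts to look and compute and a tool call to move; the robot and the scene stay as the last step left them, time stands still between calls to the robot, and variables do not carry over. Pictures are saved under pics/ and viewed, about 12 in all and at most 16, crops included, and the job is handed in when it is done.

Besides the shell and the picture viewer there is one more tool, called in YAML: its name, and indented under it one key for each argument. send_rows: Moves the arm, as the interface text tells. Its arguments: {"type":"object","properties":{"series":{"type":"string"},"gripper":{"type":"number"}},"required":["series"]}

```bash
mkdir -p pics; ls
python3 - <<'E'
from cell import robot,cams
import cv2,numpy as np
np.set_printoptions(precision=4,suppress=True)
for n in("top","side"):
    im=cams.camera(n); cv2.imwrite(f"pics/{n}0.png",im[:,:,::-1]); p=cams.camera_params(n)
    cv2.imwrite(f"pics/{n}0b.png",cv2.resize(im[:,:,::-1],(800,600),interpolation=cv2.INTER_CUBIC))
    print(n,p)
print(robot.get_state())
E
```

```text
pics
top {'mtx': array([[364.8019,   0.    , 254.5555],
       [  0.    , 364.8019, 197.5202],
       [  0.    ,   0.    ,   1.    ]]), 'origin': array([0.3568, 0.0827, 1.0299]), 'orientation': array([[-0.0129, -0.9759,  0.2179],
       [-0.9999,  0.0114, -0.0083],
       [ 0.0056, -0.218 , -0.9759]])}
side {'mtx': array([[427.8549,   0.    , 255.4705],
       [  0.    , 427.8549, 187.5157],
       [  0.    ,   0.    ,   1.    ]]), 'origin': array([ 0.4357, -1.0518,  0.8321]), 'orientation': array([[ 0.9919, -0.0793,  0.0987],
       [-0.1263, -0.5595,  0.8191],
       [-0.0097, -0.825 , -0.5651]])}
{'time': 0.1, 'q': array([60.9275, 20.1206, 94.6713, -0.0028, 65.2661, -4.8447]), 'qd': array([-0.0073, -0.1049, -0.1301, -0.0221, -0.0238, -0.0282]), 'joint_efforts': array([ -0.0002, -49.8027, -28.5705,   0.07  ,   0.024 ,  -0.0001]), 'tcp_pos': array([0.2255, 0.5013, 0.2372]), 'ee_rot': array([[-0.0005,  0.4103,  0.9119],
       [-0.0009,  0.9119, -0.4103],
       [-1.    , -0.001 , -0.    ]]), 'contact_force': array([0.7384, 0.4094, 0.3547]), 'moment': array([0.0682, 0.0199, 0.0236]), 'gripper_width': 1.0020616523852877}
```

View pics/top0b.png

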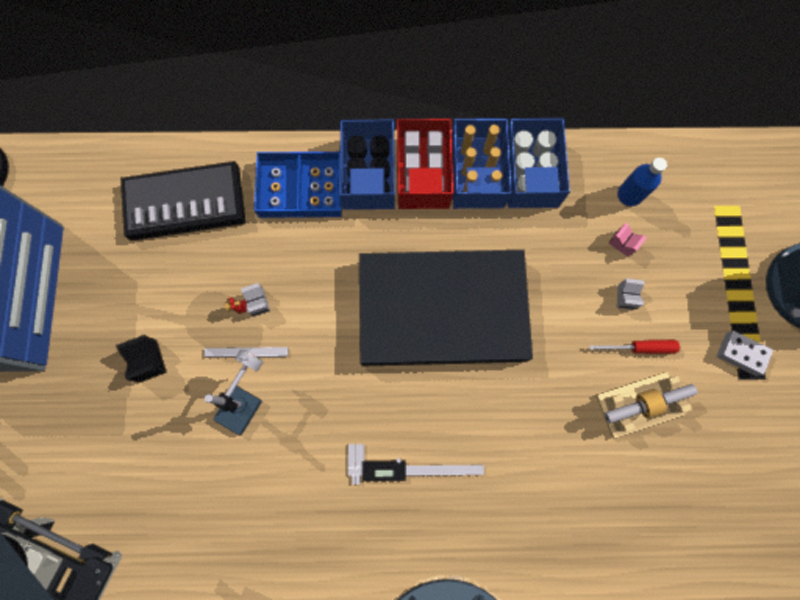

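View pics/side0b.png

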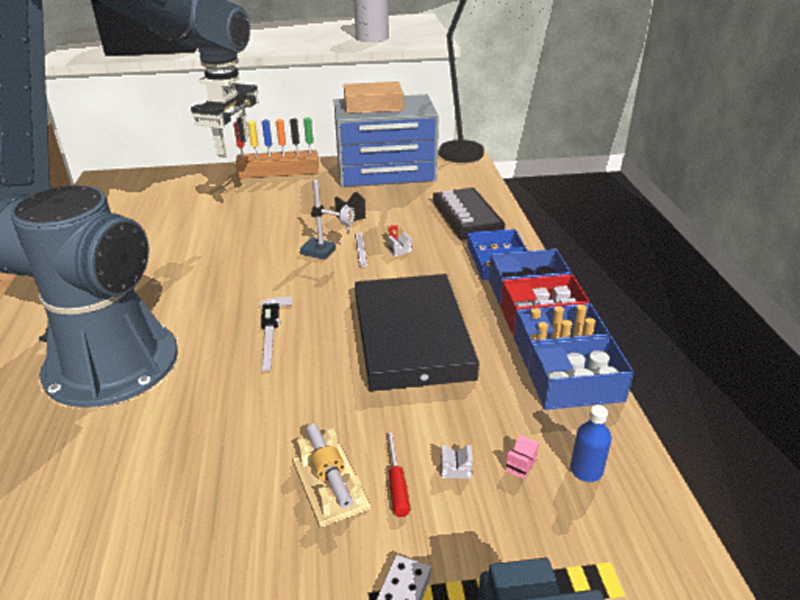

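```bash
cat > h.py <<'E'
import cv2,numpy as np
np.set_printoptions(precision=4,suppress=True)
from cell import robot,cams
def ray(n,uv):
    p=cams.camera_params(n); uv=np.atleast_2d(uv).astype(float)
    d=np.c_[uv,np.ones(len(uv))]@np.linalg.inv(p["mtx"]).T@p["orientation"].T
    return p["origin"],d
def onz(n,uv,z):
    o,d=ray(n,uv); return o+d*((z-o[2])/d[:,2])[:,None]
def proj(n,P):
    p=cams.camera_params(n); c=(np.atleast_2d(P)-p["origin"])@p["orientation"]@p["mtx"].T
    return c[:,:2]/c[:,2:]
def tri(uvt,uvs):
    (a,d),(b,e)=ray("top",uvt),ray("side",uvs); d=d[0]/np.linalg.norm(d[0]);e=e[0]/np.linalg.norm(e[0])
    s=np.linalg.lstsq(np.c_[d,-e],b-a,rcond=None)[0]; P,Q=a+s[0]*d,b+s[1]*e
    return (P+Q)/2,np.linalg.norm(P-Q)
def snap(n,name,crops,w,hgt,k,cols):
    """crops: list of centre px; montage k-times enlarged, ticks each 10px"""
    im=cams.camera(n)[:,:,::-1].copy(); cv2.imwrite(f"pics/{name}_full.png",im)
    T=[]
    for (u,v) in crops:
        u0,v0=u-w//2,v-hgt//2; c=im[max(v0,0):v0+hgt,max(u0,0):u0+w]
        c=cv2.resize(c,(w*k,hgt*k),interpolation=cv2.INTER_CUBIC)
        for i in range(0,w,10): cv2.line(c,(i*k,0),(i*k,6),(0,255,255),1); cv2.putText(c,str(u0+i),(i*k,16),0,.3,(0,255,255)) if i%20==0 else 0
        for j in range(0,hgt,10): cv2.line(c,(0,j*k),(6,j*k),(0,255,255),1); cv2.putText(c,str(v0+j),(8,j*k+4),0,.3,(0,255,255)) if j%20==0 else 0
        T.append(c)
    cv2.imwrite(f"pics/{name}.png",np.vstack([np.hstack(T[i:i+cols]) for i in range(0,len(T),cols)]))
    return im
E
python3 - <<'E'
from h import *
a=snap("top","t1",[(160,192),(404,175),(155,250),(415,260)],66,50,6,2)
b=snap("side","s1",[(255,155),(300,295),(215,145),(212,305)],66,50,6,2)
# plate
hsv=cv2.cvtColor(a,cv2.COLOR_BGR2HSV); m=(hsv[:,:,2]<75).astype(np.uint8); m[:150]=0;m[245:]=0;m[:,:215]=0;m[:,350:]=0
c=max(cv2.findContours(m,0,2)[0],key=cv2.contourArea); q=cv2.approxPolyDP(c,5,True)[:,0]; print(q)
P=onz("top",q,.05);print(P); print(np.linalg.norm(P-np.roll(P,1,0),axis=1))
E
```

```text
[[334 160]
 [231 163]
 [231 233]
 [338 230]]
[[ 0.6814 -0.1511  0.05  ]
 [ 0.6757  0.1393  0.05  ]
 [ 0.4784  0.1391  0.05  ]
 [ 0.483  -0.1499  0.05  ]]
[0.1984 0.2905 0.1973 0.289 ]
```

View pics/t1.png

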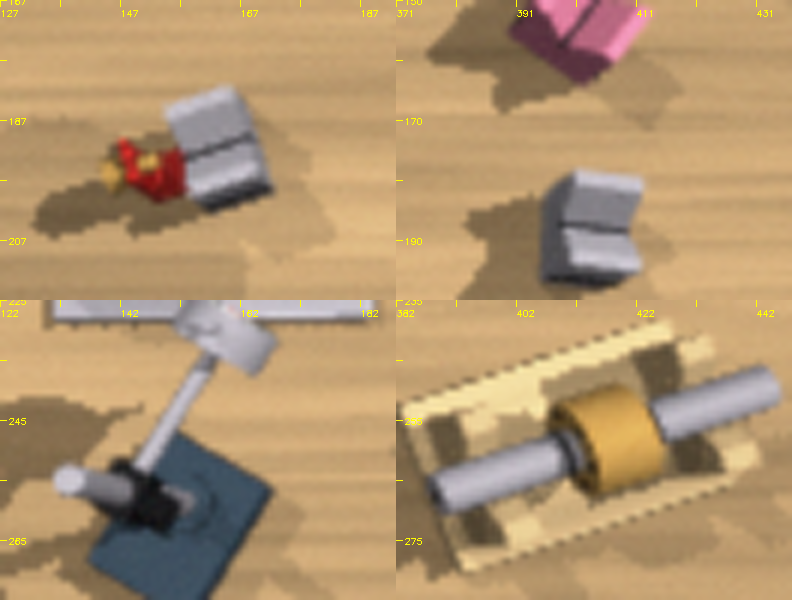

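View pics/s1.png

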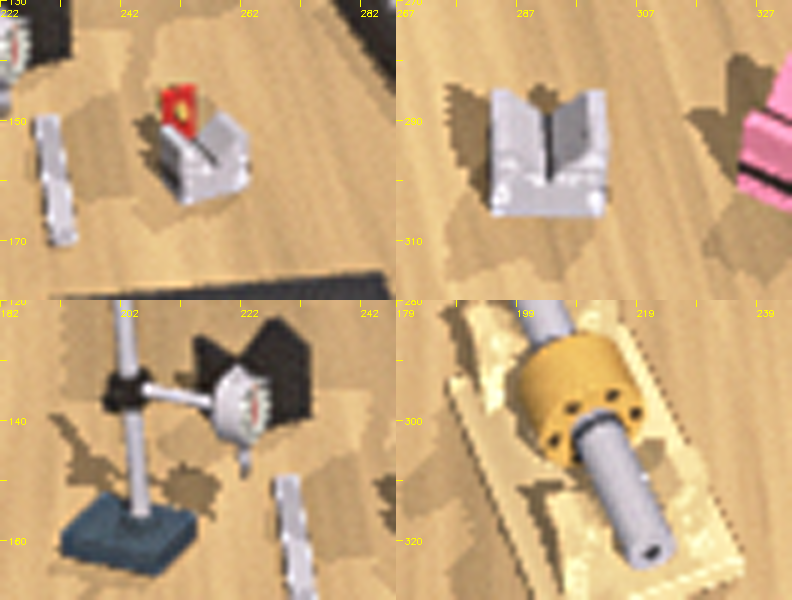

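```bash
cat >> h.py <<'E'
def px(u0,v0,pts,k=6): return np.array(pts,float)/k-.5+.5/k+np.array([u0,v0])
def hd(a): return np.degrees(np.arctan2(a[1],a[0]))
E
python3 - <<'E'
from h import *
def rep(s,P): print(s); print(P); print(" d",np.linalg.norm(np.diff(P,axis=0),axis=1)," hd",[round(hd(d),1) for d in np.diff(P,axis=0)]," mean",P.mean(0))
rep("stop apex R->L",onz("top",px(127,167,[(252,136),(187,158)]),.024))
rep("stop top FR,BR,BL",onz("top",px(127,167,[(265,178),(233,86),(165,107)]),.04))
rep("stop side bottom",onz("side",px(222,130,[(185,202),(247,183)]),0))
rep("plain apex R->L",onz("top",px(371,150,[(232,230),(166,222)]),.024))
rep("plain top FR BR BL FL",onz("top",px(371,150,[(244,265),(246,178),(178,172),(168,256)]),.04))
rep("plain side bottom",onz("side",px(267,270,[(94,215),(209,215)]),0))
rep("spindle R->L axis",onz("top",px(382,235,[(379,88),(47,193)]),.05))
im=cv2.imread("pics/t1_full.png");hsv=cv2.cvtColor(im,cv2.COLOR_BGR2HSV)
m=((hsv[...,0]<24)&(hsv[...,1]>150)).astype(np.uint8);m[:240]=0;m[285:]=0;m[:,:400]=0;m[:,435:]=0
c=max(cv2.findContours(m,0,1)[0],key=cv2.contourArea);r=cv2.minAreaRect(c);print(r)
rep("collar",onz("top",[r[0]]*2,.05))
rep("gauge base top -> ",onz("top",px(122,225,[(90,260),(177,132),(273,190)]),.02))
rep("gauge posttop",onz("top",px(122,225,[(68,180)]*2),.19))
rep("gauge dial top",onz("top",px(122,225,[(240,38)]*2),.115))
rep("gauge side postbase, plunger",np.vstack([onz("side",px(182,120,[(140,212)]),.02),onz("side",px(182,120,[(245,172)]),.068)]))
E
```

```text
stop apex R->L
[[0.6082 0.3177 0.024 ]
 [0.5979 0.3479 0.024 ]]
 d [0.0319]  hd [np.float64(108.9)]  mean [0.603  0.3328 0.024 ]
stop top FR,BR,BL
[[0.5841 0.3072 0.04  ]
 [0.6284 0.3237 0.04  ]
 [0.6186 0.355  0.04  ]]
 d [0.0473 0.0328]  hd [np.float64(20.5), np.float64(107.4)]  mean [0.6104 0.3286 0.04  ]
stop side bottom
[[0.5901 0.3158 0.    ]
 [0.6317 0.3333 0.    ]]
 d [0.0451]  hd [np.float64(22.7)]  mean [0.6109 0.3246 0.    ]
plain apex R->L
[[ 0.6043 -0.3669  0.024 ]
 [ 0.6085 -0.3359  0.024 ]]
 d [0.0313]  hd [np.float64(82.2)]  mean [ 0.6064 -0.3514  0.024 ]
plain top FR BR BL FL
[[ 0.5835 -0.3636  0.04  ]
 [ 0.6254 -0.369   0.04  ]
 [ 0.6287 -0.3373  0.04  ]
 [ 0.5882 -0.3285  0.04  ]]
 d [0.0423 0.0319 0.0414]  hd [np.float64(-7.4), np.float64(84.1), np.float64(167.8)]  mean [ 0.6064 -0.3496  0.04  ]
plain side bottom
[[ 0.5815 -0.3624  0.    ]
 [ 0.628  -0.3687  0.    ]]
 d [0.0469]  hd [np.float64(-7.7)]  mean [ 0.6047 -0.3656  0.    ]
spindle R->L axis
[[ 0.4278 -0.4326  0.05  ]
 [ 0.3837 -0.28    0.05  ]]
 d [0.1589]  hd [np.float64(106.1)]  mean [ 0.4058 -0.3563  0.05  ]
((417.3500061035156, 257.54998779296875), (15.17893123626709, 14.23024845123291), 71.56504821777344)
collar
[[ 0.4068 -0.3567  0.05  ]
 [ 0.4068 -0.3567  0.05  ]]
 d [0.]  hd [np.float64(0.0)]  mean [ 0.4068 -0.3567  0.05  ]
gauge base top -> 
[[0.3902 0.3969 0.02  ]
 [0.4473 0.3604 0.02  ]
 [0.4205 0.3155 0.02  ]]
 d [0.0678 0.0524]  hd [np.float64(-32.5), np.float64(-120.8)]  mean [0.4193 0.3576 0.02  ]
gauge posttop
[[0.4145 0.3541 0.19  ]
 [0.4145 0.3541 0.19  ]]
 d [0.]  hd [np.float64(0.0)]  mean [0.4145 0.3541 0.19  ]
gauge dial top
[[0.4777 0.3099 0.115 ]
 [0.4777 0.3099 0.115 ]]
 d [0.]  hd [np.float64(0.0)]  mean [0.4777 0.3099 0.115 ]
gauge side postbase, plunger
[[0.4155 0.369  0.02  ]
 [0.4816 0.3247 0.068 ]]
 d [0.0929]  hd [np.float64(-33.9)]  mean [0.4486 0.3469 0.044 ]
```

```bash
cat >> h.py <<'E'
def plan(pos,th,n,s=None):
    """print n rows taking the tool (pointing down) to pos, jaw heading th deg"""
    s=s or robot.get_state(); p,R=s["tcp_pos"],s["ee_rot"]; t0=hd(R[:,1])
    d=(th-t0+180)%360-180; e=(np.array(pos)-p)/n
    yt=np.radians(th)
    print("t",s["time"],"at",p,round(t0,2),"tilt",R[:2,0],"d",np.array(pos)-p,"turn",round(d,2),"q",s["q"].round(1),"F",s["contact_force"],"w",round(s["gripper_width"]*93,1))
    rows=[]
    for i in range(n):
        t=np.radians(t0+d*i/n); c,si=np.cos(t),np.sin(t)
        rows.append("%.4g %.4g %.4g %.4g 0 0"%tuple(np.round([-e[2],e[0]*c+e[1]*si,e[0]*si-e[1]*c,-np.radians(d)/n],4)))
    print(";\n".join(rows) if abs(d)>1 else f"{n} x "+rows[0])
E
python3 - <<'E'
from h import *
plan((.611,.337,.25),19.5,9)
E
```

```text
t 0.2 at [0.2256 0.5014 0.2373] 65.78 tilt [-0.0003 -0.0006] d [ 0.3854 -0.1644  0.0127] turn -46.28 q [60.9 20.1 94.7  0.  65.3 -4.8] F [ 0.1855  0.2999 -0.6328] w 93.2
-0.0014 0.0009 0.0466 0.0897 0 0;
-0.0014 0.0051 0.0463 0.0897 0 0;
-0.0014 0.0092 0.0456 0.0897 0 0;
-0.0014 0.0133 0.0446 0.0897 0 0;
-0.0014 0.0172 0.0433 0.0897 0 0;
-0.0014 0.021 0.0415 0.0897 0 0;
-0.0014 0.0247 0.0395 0.0897 0 0;
-0.0014 0.0281 0.0371 0.0897 0 0;
-0.0014 0.0313 0.0345 0.0897 0 0
```

send_rows:
  series: "-0.002 0.001 0.047 0.09 0 0;-0.002 0.005 0.046 0.09 0 0;-0.002 0.009 0.046 0.09 0 0;-0.002 0.013 0.045 0.09 0 0;-0.002 0.017 0.043 0.09 0 0;-0.002 0.021 0.042 0.09 0 0;-0.001 0.025 0.04 0.09 0 0;-0.001 0.028 0.037 0.09 0 0;-0.001 0.031 0.035 0.09 0 0;0 0 0 0 0 0"
  gripper: 0

```text
time: 1.45
tcp_pos: [0.6212, 0.3245, 0.2501]
ee_rot: [[-0.003, 0.951, 0.308], [-0.002, 0.308, -0.951], [-1.0, -0.004, 0.001]]
contact_force: [-0.8, 0.2, 0.0]
gripper_width: 1.001
```

Run:
```python
from h import *
plan((.611,.337,.1),19.5,7)
```

```text
t 1.45 at [0.6212 0.3245 0.2501] 17.93 tilt [-0.0031 -0.0021] d [-0.0102  0.0125 -0.1501] turn 1.57 q [23.8 35.8 68.1 -0.  76.2  5.9] F [-0.8469  0.2389  0.0251] w 93.1
0.0214 -0.0008 -0.0021 -0.0039 0 0;
0.0214 -0.0008 -0.0021 -0.0039 0 0;
0.0214 -0.0008 -0.0021 -0.0039 0 0;
0.0214 -0.0008 -0.0021 -0.0039 0 0;
0.0214 -0.0008 -0.0022 -0.0039 0 0;
0.0214 -0.0008 -0.0022 -0.0039 0 0;
0.0214 -0.0008 -0.0022 -0.0039 0 0
```

send_rows:
  series: "0.02 -0.003 -0.008 -0.014 0 0;0.025 -0.003 -0.007 -0.013 0 0;0.035 0 0 0 0 0;0.035 0 0 0 0 0;0.03 0 0 0 0 0;0.02 0 0 0 0 0;0.01 0 0 0 0 0;0 0 0 0 0 0;0 0 0 0 0 0;0 0 0 0 0 0"

```text
time: 2.7
tcp_pos: [0.6063, 0.3409, 0.0725]
ee_rot: [[-0.001, 0.94, 0.342], [0.0, 0.342, -0.94], [-1.0, -0.001, -0.001]]
contact_force: [0.1, -0.8, 0.1]
gripper_width: 0.998
```

Run:
```python
from h import *
plan((.611,.337,.028),19.5,3)
snap("top","t2",[(175,200)],100,75,8,1)
```

```text
t 2.7 at [0.6063 0.3409 0.0725] 20.01 tilt [-0.0014  0.    ] d [ 0.0047 -0.0039 -0.0445] turn -0.51 q [25.5 45.4 77.1  0.  57.6  5.5] F [ 0.1179 -0.8065  0.1195] w 92.8
3 x 0.0148 0.001 0.0018 0.003 0 0
```

View pics/t2.png

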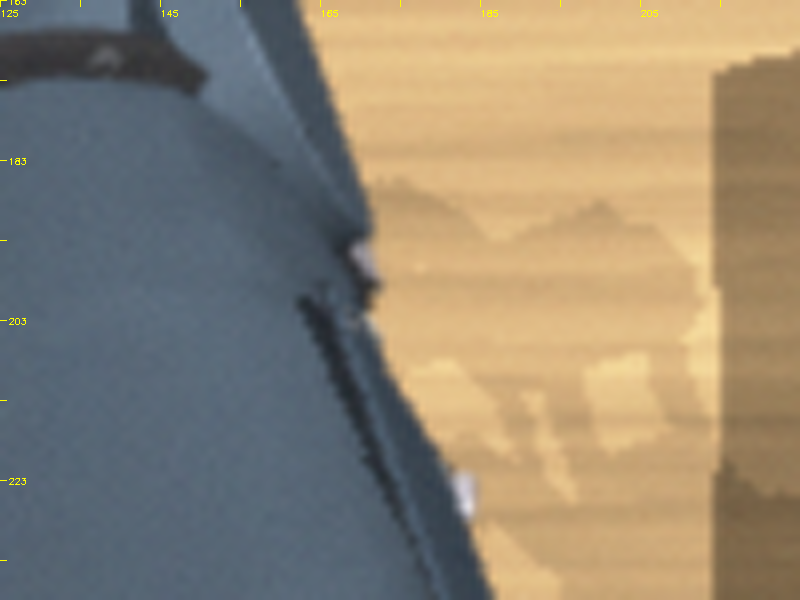

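The arm hides the block in the top view, so nothing more is visible there. The measured positions agreed across both views, so I'm continuing down.

send_rows:
  series: "0.015 0.003 0.005 0.009 0 0;0.015 0 0 0 0 0;0.014 0 0 0 0 0;0 0 0 0 0 0;0 0 0 0 0 0;0 0 0 0 0 0;0 0 0 0 0 0;0 0 0 0 0 0;0 0 0 0 0 0;0 0 0 0 0 0"

```text
time: 4.0
tcp_pos: [0.6115, 0.3371, 0.0262]
ee_rot: [[-0.0, 0.943, 0.333], [0.001, 0.333, -0.943], [-1.0, 0.0, -0.001]]
contact_force: [-0.0, -0.4, 0.6]
gripper_width: 0.997
```

send_rows:
  series: "0 0 0 0 0 0;0 0 0 0 0 0;0 0 0 0 0 0;0 0 0 0 0 0;0 0 0 0 0 0;0 0 0 0 0 0;0 0 0 0 0 0;0 0 0 0 0 0;0 0 0 0 0 0;0 0 0 0 0 0"
  gripper: 255

```text
time: 5.25
tcp_pos: [0.6104, 0.3368, 0.0261]
ee_rot: [[-0.003, 0.943, 0.333], [-0.001, 0.333, -0.943], [-1.0, -0.003, -0.0]]
contact_force: [-2.4, -0.9, 2.7]
gripper_width: 0.489
```

Run:
```python
from h import *
plan((.611,.337,.028),19.5,3)
snap("side","s2",[(255,155)],100,75,8,1)
```

```text
t 5.25 at [0.6104 0.3368 0.0261] 19.46 tilt [-0.003  -0.0006] d [0.0006 0.0002 0.0019] turn 0.04 q [25.  49.1 77.3  0.1 53.7  5.6] F [-2.3629 -0.8674  2.67  ] w 45.5
3 x -0.0006 0.0002 -0 -0.0003 0 0
```

View pics/s2.png

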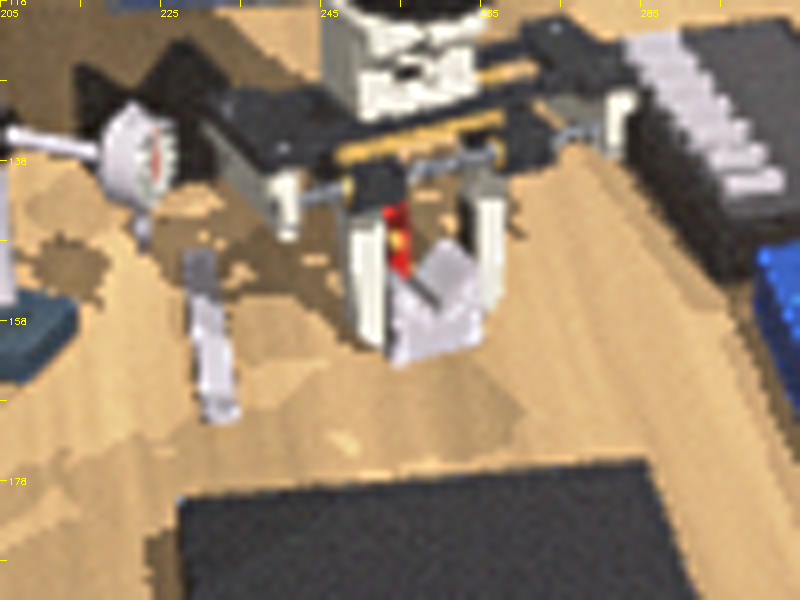

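Stop block gripped (45.5 mm): the fingers at px (251,150) and (266,148) straddle it, and the bracket is free. Now I lift.

send_rows:
  series: "-0.02 0 0 0 0 0;-0.04 0 0 0 0 0;-0.04 0 0 0 0 0;-0.03 0 0 0 0 0;-0.01 -0.005 0.04 0.06 0 0;0 -0.005 0.045 0.06 0 0;0 -0.01 0.045 0.06 0 0;0 -0.015 0.045 0.06 0 0;0 -0.01 0.03 0.04 0 0;0 0 0 0 0 0"

```text
time: 6.55
tcp_pos: [0.614, 0.1235, 0.18]
ee_rot: [[0.009, 0.999, 0.051], [0.002, 0.051, -0.999], [-1.0, 0.009, -0.001]]
contact_force: [0.3, 0.0, -3.0]
gripper_width: 0.494
```

Run:
```python
from h import *
plan((.537,.054,.12),.7,5)
```

```text
t 6.55 at [0.614  0.1235 0.18  ] 2.94 tilt [0.0092 0.0019] d [-0.077  -0.0695 -0.06  ] turn -2.24 q [ 7.1 31.1 86.2  0.  62.1  4.1] F [ 0.3381  0.0263 -3.0013] w 46.0
0.012 -0.0161 0.0131 0.0078 0 0;
0.012 -0.016 0.0132 0.0078 0 0;
0.012 -0.0159 0.0133 0.0078 0 0;
0.012 -0.0158 0.0135 0.0078 0 0;
0.012 -0.0157 0.0136 0.0078 0 0
```

send_rows:
  series: "0 -0.015 0.013 0.008 0 -0.003;0.01 -0.016 0.013 0.008 0 -0.003;0.012 -0.016 0.013 0.008 0 -0.003;0.015 -0.016 0.013 0.008 0 0;0.015 -0.014 0.013 0.008 0 0;0.01 0 0 0 0 0;0 0 0 0 0 0;0 0 0 0 0 0;0 0 0 0 0 0;0 0 0 0 0 0"

```text
time: 7.8
tcp_pos: [0.5438, 0.0604, 0.1226]
ee_rot: [[0.014, 1.0, 0.018], [0.004, 0.018, -1.0], [-1.0, 0.014, -0.004]]
contact_force: [0.2, -0.0, -3.5]
gripper_width: 0.492
```

Run:
```python
from h import *
plan((.537,.054,.08),.7,3)
```

```text
t 7.8 at [0.5438 0.0604 0.1226] 1.05 tilt [0.0139 0.0038] d [-0.0068 -0.0064 -0.0426] turn -0.35 q [  1.4  27.9 101.3   0.3  50.    0.2] F [ 0.2287 -0.0107 -3.4832] w 45.8
3 x 0.0142 -0.0023 0.0021 0.002 0 0
```

send_rows:
  series: "0 -0.003 0.003 0.003 -0.002 -0.007;0 -0.003 0.003 0.003 -0.002 -0.007;0.01 0 0 0 0 0;0.01 0 0 0 0 0;0 0 0 0 0 0;0 0 0 0 0 0;0 0 0 0 0 0;0 0 0 0 0 0;0 0 0 0 0 0;0 0 0 0 0 0"

```text
time: 9.05
tcp_pos: [0.5376, 0.0539, 0.1013]
ee_rot: [[-0.001, 1.0, 0.012], [-0.001, 0.012, -1.0], [-1.0, -0.001, 0.001]]
contact_force: [-0.5, -0.3, -4.5]
gripper_width: 0.496
```

Run:
```python
from h import *
plan((.537,.054,.08),.7,3)
```

```text
t 9.05 at [0.5376 0.0539 0.1013] 0.67 tilt [-0.0006 -0.0007] d [-0.0006  0.0001 -0.0213] turn 0.03 q [  0.8  29.5 102.4  -0.1  48.1   0.2] F [-0.5001 -0.3208 -4.4938] w 46.1
3 x 0.0071 -0.0002 -0 -0.0002 0 0
```

Down in small steps until contact (underside expected at the plate at TCP z ≈ 0.076).

send_rows:
  series: "0.01 0 0 0 0 0;0.008 0 0 0 0 0;0.004 0 0 0 0 0;0.002 0 0 0 0 0;0 0 0 0 0 0;0 0 0 0 0 0;0 0 0 0 0 0;0 0 0 0 0 0;0 0 0 0 0 0;0 0 0 0 0 0"

```text
time: 10.3
tcp_pos: [0.5376, 0.0539, 0.0761]
ee_rot: [[-0.001, 1.0, 0.012], [-0.001, 0.012, -1.0], [-1.0, -0.001, 0.001]]
contact_force: [-0.6, 0.1, -2.9]
gripper_width: 0.494
```

send_rows:
  series: "0 0 0 0 0 0;0 0 0 0 0 0;0 0 0 0 0 0;0 0 0 0 0 0;0 0 0 0 0 0;0 0 0 0 0 0;0 0 0 0 0 0;-0.01 0 0 0 0 0;-0.03 0 0 0 0 0;-0.05 0 0 0 0 0"
  gripper: 0

```text
time: 11.55
tcp_pos: [0.5368, 0.0539, 0.1674]
ee_rot: [[-0.005, 1.0, 0.012], [-0.001, 0.012, -1.0], [-1.0, -0.005, 0.001]]
contact_force: [-0.3, -0.8, -0.0]
gripper_width: 0.998
```

Run:
```python
from h import *
plan((.606,-.3505,.2),-7,8)
```

```text
t 11.55 at [0.5368 0.0539 0.1674] 0.67 tilt [-0.0048 -0.0008] d [ 0.0692 -0.4044  0.0326] turn -7.67 q [ 0.8 24.  99.9 -0.1 56.4  0.2] F [-0.309  -0.8023 -0.0037] w 92.8
-0.0041 0.008 0.0506 0.0167 0 0;
-0.0041 0.0089 0.0505 0.0167 0 0;
-0.0041 0.0097 0.0503 0.0167 0 0;
-0.0041 0.0106 0.0502 0.0167 0 0;
-0.0041 0.0114 0.05 0.0167 0 0;
-0.0041 0.0123 0.0498 0.0167 0 0;
-0.0041 0.0131 0.0496 0.0167 0 0;
-0.0041 0.0139 0.0494 0.0167 0 0
```

send_rows:
  series: "-0.02 0.008 0.03 0.01 0 0;-0.02 0.008 0.05 0.017 0 0;0 0.009 0.051 0.017 0 0;0 0.01 0.05 0.017 0 0;0 0.011 0.05 0.017 0 0;0 0.012 0.05 0.017 0 0;0 0.013 0.05 0.017 0 0;0 0.01 0.049 0.016 0 0;0 0 0.015 0 0 0;0 0 0 0 0 0"
  gripper: 50

```text
time: 12.8
tcp_pos: [0.602, -0.3558, 0.2215]
ee_rot: [[0.008, 0.993, -0.118], [-0.003, -0.118, -0.993], [-1.0, 0.009, 0.002]]
contact_force: [-0.6, 0.7, 0.6]
gripper_width: 0.801
```

Run:
```python
from h import *
print(onz("top",[401.5,163.5],0))
plan((.601,-.350,.2),-7,3)
```

```text
[[ 0.6849 -0.3625  0.    ]]
t 12.8 at [ 0.602  -0.3558  0.2215] -6.75 tilt [ 0.0083 -0.0031] d [-0.001   0.0058 -0.0215] turn -0.25 q [-34.4  36.5  70.9   0.1  72.  -27.7] F [-0.6024  0.7212  0.6259] w 74.5
3 x 0.0072 -0.0005 -0.0019 0.0014 0 0
```

send_rows:
  series: "0.02 0 -0.003 0.002 0 -0.004;0.03 0 -0.003 0.002 0 -0.004;0.035 0 0 0 0 0;0.035 0 0 0 0 0;0.02 0 0 0 0 0;0.01 0 0 0 0 0;0 0 0 0 0 0;0 0 0 0 0 0;0 0 0 0 0 0;0 0 0 0 0 0"

```text
time: 14.05
tcp_pos: [0.6046, -0.3399, 0.0668]
ee_rot: [[0.001, 0.994, -0.113], [-0.002, -0.113, -0.994], [-1.0, 0.001, 0.002]]
contact_force: [-0.4, 0.5, 0.2]
gripper_width: 0.804
```

Run:
```python
from h import *
plan((.601,-.350,.026),-7,3)
```

```text
t 14.05 at [ 0.6046 -0.3399  0.0668] -6.5 tilt [ 0.001  -0.0018] d [-0.0036 -0.0101 -0.0408] turn -0.5 q [-33.2  45.6  77.7  -0.1  56.6 -26.6] F [-0.4451  0.5151  0.1594] w 74.8
3 x 0.0136 -0.0008 0.0035 0.0029 0 0
```

send_rows:
  series: "0 -0.003 0.005 0.005 0 0;0.01 0 0.005 0.004 0 0;0.015 0 0 0 0 0;0.012 0 0 0 0 0;0.003 0 0 0 0 0;0 0 0 0 0 0;0 0 0 0 0 0;0 0 0 0 0 0;0 0 0 0 0 0;0 0 0 0 0 0"

```text
time: 15.3
tcp_pos: [0.6004, -0.3504, 0.0243]
ee_rot: [[0.001, 0.992, -0.123], [-0.002, -0.123, -0.992], [-1.0, 0.002, 0.002]]
contact_force: [-0.4, -0.5, 1.1]
gripper_width: 0.804
```

send_rows:
  series: "0 0 0 0 0 0;0 0 0 0 0 0;0 0 0 0 0 0;0 0 0 0 0 0;0 0 0 0 0 0;0 0 0 0 0 0;0 0 0 0 0 0;0 0 0 0 0 0;0 0 0 0 0 0;0 0 0 0 0 0"
  gripper: 255

```text
time: 16.55
tcp_pos: [0.6007, -0.3505, 0.0246]
ee_rot: [[0.002, 0.992, -0.123], [-0.003, -0.123, -0.992], [-1.0, 0.003, 0.002]]
contact_force: [1.1, -0.9, 0.2]
gripper_width: 0.494
```

Run:
```python
from h import *
plan((.537,-.066,.17),.7,3)
T=snap("top","t3",[(285,190)],66,50,6,1)
S=snap("side","s3",[(300,295)],66,50,6,1)
a=cv2.imread("pics/t3.png");b=cv2.imread("pics/s3.png");cv2.imwrite("pics/m3.png",np.hstack([a,b]))
```

```text
t 16.55 at [ 0.6007 -0.3505  0.0246] -7.06 tilt [ 0.0023 -0.0025] d [-0.0637  0.2845  0.1454] turn 7.76 q [-34.1  49.   78.   -0.1  52.9 -27. ] F [ 1.0783 -0.9322  0.2452] w 45.9
-0.0485 -0.0327 -0.0915 -0.0452 0 0;
-0.0485 -0.0286 -0.0929 -0.0452 0 0;
-0.0485 -0.0244 -0.0941 -0.0452 0 0
```

View pics/m3.png

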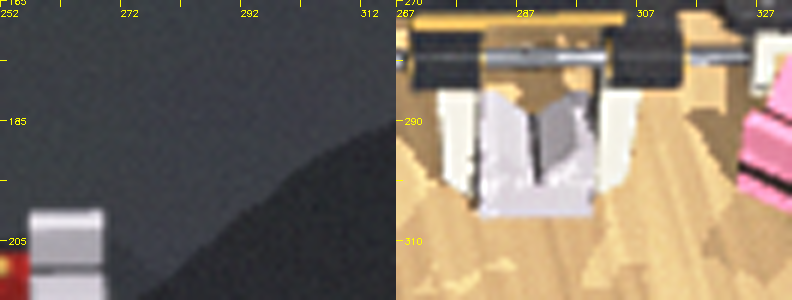

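Plain block gripped (45.9 mm), pink one untouched at px (330,295). The stop block stands square on the plate, with its vee line along v≈209.

send_rows:
  series: "-0.02 0 0 0 0 0;-0.045 0 0 0 0 0;-0.045 -0.005 -0.02 -0.02 0 0;-0.03 -0.01 -0.04 -0.02 0 0;0 -0.015 -0.045 -0.02 0 0;0 -0.015 -0.045 -0.02 0 0;0 -0.012 -0.045 -0.02 0 0;0 -0.01 -0.045 -0.02 0 0;0 -0.005 -0.025 -0.015 0 0;0 0 0 0 0 0"

```text
time: 17.9
tcp_pos: [0.5407, -0.0733, 0.1779]
ee_rot: [[0.005, 1.0, 0.015], [-0.003, 0.015, -1.0], [-1.0, 0.005, 0.003]]
contact_force: [0.2, -1.1, -3.9]
gripper_width: 0.493
```

Run:
```python
from h import *
print(onz("top",[[256.6,209.3],[268.9,209.3]],.074))
plan((.537,-.066,.12),.7,4)
```

```text
[[0.5379 0.0696 0.074 ]
 [0.5376 0.0368 0.074 ]]
t 17.9 at [ 0.5407 -0.0733  0.1779] 0.86 tilt [ 0.0053 -0.0029] d [-0.0037  0.0073 -0.0579] turn -0.16 q [-12.6  23.5  98.9  -0.1  57.2 -13.4] F [ 0.2431 -1.0631 -3.8804] w 45.9
4 x 0.0145 -0.0009 -0.0018 0.0007 0 0
```

send_rows:
  series: "0 0 0 0 0 0;0.01 0 0 0 0.003 -0.005;0.02 0 0 0 0 0;0.02 0 0 0 0 0;0.015 0 0 0 0 0;0.005 0 0 0 0 0;0 0 0 0 0 0;0 0 0 0 0 0;0 0 0 0 0 0;0 0 0 0 0 0"

```text
time: 19.15
tcp_pos: [0.5421, -0.0781, 0.106]
ee_rot: [[0.002, 1.0, 0.009], [-0.001, 0.009, -1.0], [-1.0, 0.002, 0.001]]
contact_force: [0.1, -0.3, -4.6]
gripper_width: 0.495
```

Run:
```python
from h import *
plan((.5375,-.0665,.078),.7,2)
```

```text
t 19.15 at [ 0.5421 -0.0781  0.106 ] 0.54 tilt [ 0.002  -0.0007] d [-0.0046  0.0116 -0.028 ] turn 0.16 q [-13.1  29.7 101.3  -0.   48.9 -13.6] F [ 0.0755 -0.2836 -4.5838] w 46.0
2 x 0.014 -0.0023 -0.0058 -0.0014 0 0
```

send_rows:
  series: "0 -0.002 -0.006 -0.002 0 0;0 -0.002 -0.006 -0.001 0 0;0.01 0 0 0 0 0;0.01 0 0 0 0 0;0.005 0 0 0 0 0;0.002 0 0 0 0 0;0 0 0 0 0 0;0 0 0 0 0 0;0 0 0 0 0 0;0 0 0 0 0 0"

```text
time: 20.4
tcp_pos: [0.5379, -0.0653, 0.0773]
ee_rot: [[0.002, 1.0, 0.013], [-0.001, 0.013, -1.0], [-1.0, 0.002, 0.001]]
contact_force: [-0.6, -0.3, -3.5]
gripper_width: 0.495
```

Run:
```python
from h import *
plan((.5375,-.0665,.075),.7,2)
```

```text
t 20.4 at [ 0.5379 -0.0653  0.0773] 0.73 tilt [ 0.0024 -0.0007] d [-0.0004 -0.0012 -0.0023] turn -0.03 q [-11.8  31.8 102.9  -0.   45.1 -12.6] F [-0.6372 -0.2953 -3.5309] w 46.0
2 x 0.0011 -0.0002 0.0006 0.0003 0 0
```

Distance 119.2 mm; lower the last 2.5 mm, then release and rise.

send_rows:
  series: "0.001 0 0.001 0 0 0;0.001 0 0 0 0 0;0.001 0 0 0 0 0;0 0 0 0 0 0;0 0 0 0 0 0;0 0 0 0 0 0;0 0 0 0 0 0;0 0 0 0 0 0;0 0 0 0 0 0;0 0 0 0 0 0"

```text
time: 21.65
tcp_pos: [0.538, -0.0663, 0.0746]
ee_rot: [[0.003, 1.0, 0.013], [-0.001, 0.013, -1.0], [-1.0, 0.003, 0.001]]
contact_force: [-0.2, -0.6, -1.2]
gripper_width: 0.493
```

send_rows:
  series: "0 0 0 0 0 0;0 0 0 0 0 0;0 0 0 0 0 0;0 0 0 0 0 0;0 0 0 0 0 0;0 0 0 0 0 0;0 0 0 0 0 0;-0.01 0 0 0 0 0;-0.03 0 0 0 0 0;-0.045 0 0 0 0 0"
  gripper: 0

```text
time: 22.9
tcp_pos: [0.537, -0.0661, 0.1608]
ee_rot: [[-0.001, 1.0, 0.013], [-0.0, 0.013, -1.0], [-1.0, -0.001, 0.0]]
contact_force: [0.1, 0.3, -0.3]
gripper_width: 0.999
```

Run:
```python
from h import *
plan((.406,-.357,.17),16,8)
```

```text
t 22.9 at [ 0.537  -0.0661  0.1608] 0.73 tilt [-0.0008 -0.0001] d [-0.131  -0.2909  0.0092] turn 15.27 q [-11.9  24.5 100.1  -0.   55.4 -12.7] F [ 0.1114  0.2983 -0.3449] w 92.9
-0.0012 -0.0168 0.0361 -0.0333 0 0;
-0.0012 -0.018 0.0356 -0.0333 0 0;
-0.0012 -0.0192 0.0349 -0.0333 0 0;
-0.0012 -0.0204 0.0343 -0.0333 0 0;
-0.0012 -0.0215 0.0336 -0.0333 0 0;
-0.0012 -0.0226 0.0329 -0.0333 0 0;
-0.0012 -0.0237 0.0321 -0.0333 0 0;
-0.0012 -0.0247 0.0313 -0.0333 0 0
```

send_rows:
  series: "-0.02 -0.012 0.02 -0.03 0 0;0 -0.018 0.036 -0.033 0 0;0 -0.019 0.035 -0.033 0 0;0 -0.02 0.034 -0.033 0 0;0 -0.021 0.034 -0.033 0 0;0 -0.022 0.033 -0.033 0 0;0 -0.023 0.032 -0.033 0 0;0 -0.024 0.031 -0.033 0 0;0 0 0 0 0 0;0 0 0 0 0 0"

```text
time: 24.15
tcp_pos: [0.4122, -0.3492, 0.1925]
ee_rot: [[0.012, 0.96, 0.28], [-0.006, 0.28, -0.96], [-1.0, 0.01, 0.009]]
contact_force: [0.2, -0.4, 0.3]
gripper_width: 1.001
```

Run:
```python
from h import *
plan((.406,-.357,.17),16,2)
```

```text
t 24.15 at [ 0.4122 -0.3492  0.1925] 16.25 tilt [ 0.0123 -0.0059] d [-0.0062 -0.0078 -0.0225] turn -0.25 q [-45.3  21.7  99.3   0.3  58.3 -61.7] F [ 0.1544 -0.4066  0.3108] w 93.1
2 x 0.0113 -0.0041 0.0029 0.0021 0 0
```

send_rows:
  series: "0.01 -0.004 0.003 0.002 0.005 -0.005;0.02 -0.004 0.003 0.002 0.004 -0.005;0.03 0 0 0 0 0;0.025 0 0 0 0 0;0.015 0 0 0 0 0;0 0 0 0 0 0;0 0 0 0 0 0;0 0 0 0 0 0;0 0 0 0 0 0;0 0 0 0 0 0"

```text
time: 25.4
tcp_pos: [0.407, -0.3552, 0.0868]
ee_rot: [[-0.001, 0.96, 0.279], [0.001, 0.279, -0.96], [-1.0, -0.001, -0.001]]
contact_force: [0.6, -0.6, -0.1]
gripper_width: 1.0
```

Run:
```python
from h import *
plan((.406,-.357,.052),16,2)
S=snap("side","s4",[(215,290)],100,75,8,1)
T=cams.camera("top")
```

```text
t 25.4 at [ 0.407  -0.3552  0.0868] 16.18 tilt [-0.0014  0.0008] d [-0.001  -0.0018 -0.0348] turn -0.18 q [-46.   30.9 102.8  -0.   46.4 -62.2] F [ 0.572  -0.56   -0.0813] w 93.0
2 x 0.0174 -0.0007 0.0007 0.0016 0 0
```

View pics/s4.png

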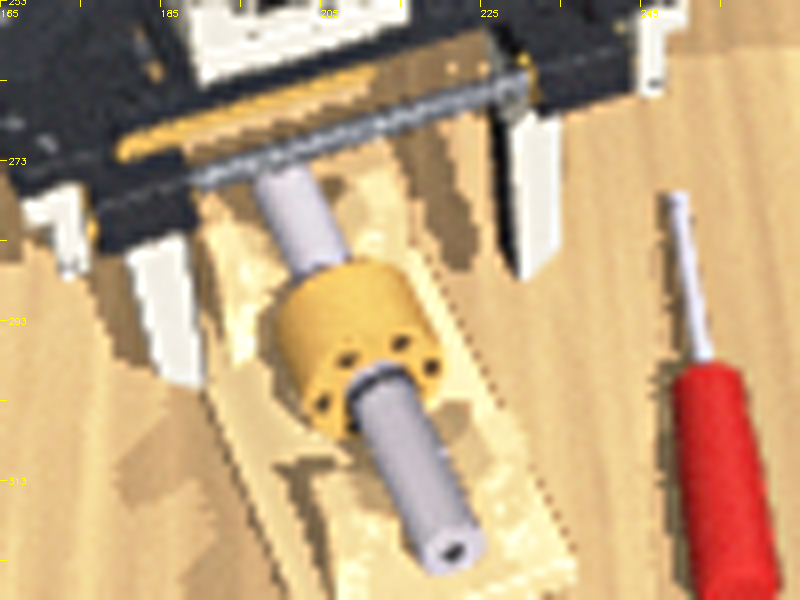

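The fingers straddle the collar: tips at px (187,301) and (231,287), collar at (211,293). I'm lowering to axis height and gripping.

send_rows:
  series: "0.012 -0.001 0.002 0.003 0 0;0.013 0 0 0 0 0;0.01 0 0 0 0 0;0.002 0 0 0 0 0;0 0 0 0 0 0;0 0 0 0 0 0;0 0 0 0 0 0;0 0 0 0 0 0;0 0 0 0 0 0;0 0 0 0 0 0"

```text
time: 26.75
tcp_pos: [0.4064, -0.3575, 0.0471]
ee_rot: [[-0.001, 0.961, 0.276], [0.001, 0.276, -0.961], [-1.0, -0.001, -0.001]]
contact_force: [0.7, -1.0, 0.6]
gripper_width: 1.001
```

send_rows:
  series: "0 0 0 0 0 0;0 0 0 0 0 0;0 0 0 0 0 0;0 0 0 0 0 0;0 0 0 0 0 0;0 0 0 0 0 0;0 0 0 0 0 0;0 0 0 0 0 0;0 0 0 0 0 0;0 0 0 0 0 0"
  gripper: 255

```text
time: 28.0
tcp_pos: [0.4078, -0.3572, 0.0474]
ee_rot: [[0.001, 0.961, 0.276], [0.0, 0.276, -0.961], [-1.0, 0.001, -0.0]]
contact_force: [0.5, 0.2, 0.1]
gripper_width: 0.468
```

send_rows:
  series: "-0.005 0 0 0 0 0;-0.015 0 0 0 0 0;-0.03 0 0 0 0 0;-0.04 0 0 0 0 0;-0.03 0 0 0 0 0;-0.01 0 0 0 0 0;0 0 0 0 0 0;0 0 0 0 0 0;0 0 0 0 0 0;0 0 0 0 0 0"

```text
time: 29.25
tcp_pos: [0.4045, -0.3549, 0.1795]
ee_rot: [[-0.007, 0.961, 0.275], [0.008, 0.275, -0.961], [-1.0, -0.004, -0.009]]
contact_force: [0.4, 0.1, -5.7]
gripper_width: 0.469
```

Run:
```python
from h import *
plan((.5375,-.0065,.18),.7,8)
S=snap("side","s5",[(215,270)],100,75,8,1)
T=snap("top","t5",[(400,250)],100,75,8,1)
```

```text
t 29.25 at [ 0.4045 -0.3549  0.1795] 15.96 tilt [-0.0068  0.0078] d [0.133  0.3484 0.0005] turn -15.26 q [-46.2  23.1  99.3   0.   58.2 -62.2] F [ 0.39    0.0879 -5.7277] w 43.6
-0.0001 0.028 -0.0373 0.0333 0 0;
-0.0001 0.0267 -0.0382 0.0333 0 0;
-0.0001 0.0254 -0.0391 0.0333 0 0;
-0.0001 0.0241 -0.0399 0.0333 0 0;
-0.0001 0.0228 -0.0407 0.0333 0 0;
-0.0001 0.0214 -0.0414 0.0333 0 0;
-0.0001 0.02 -0.0421 0.0333 0 0;
-0.0001 0.0186 -0.0427 0.0333 0 0
```

View pics/s5.png

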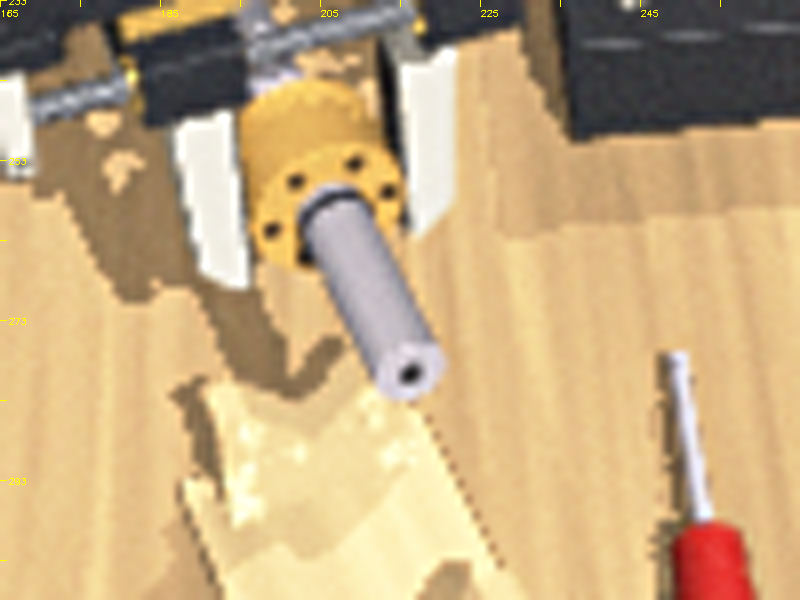

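send_rows:
  series: "0 0.015 -0.02 0.03 -0.005 0.002;0 0.027 -0.038 0.033 -0.004 0.002;0 0.025 -0.039 0.033 0 0;0 0.024 -0.04 0.033 0 0;0 0.023 -0.04 0.033 0 0;0 0.021 -0.041 0.033 0 0;0 0.02 -0.042 0.033 0 0;0 0.012 -0.03 0.025 0 0;0 0 -0.01 0 0 0;0 0 0 0 0 0"

```text
time: 30.6
tcp_pos: [0.5272, -0.022, 0.1789]
ee_rot: [[0.0, 1.0, 0.016], [-0.001, 0.016, -1.0], [-1.0, 0.0, 0.001]]
contact_force: [-0.5, -2.2, -6.5]
gripper_width: 0.463
```

Run:
```python
from h import *
for z in(.178,.182,.186): print(onz("side",[215.6,279.1],z))
plan((.5375,-.0065,.15),.7,4)
```

```text
[[ 0.4262 -0.4239  0.178 ]]
[[ 0.4263 -0.4278  0.182 ]]
[[ 0.4264 -0.4316  0.186 ]]
t 30.6 at [ 0.5272 -0.022   0.1789] 0.92 tilt [ 0.0005 -0.0012] d [ 0.0103  0.0155 -0.0289] turn -0.22 q [ -7.4  21.8 101.3  -0.1  56.8  -8.3] F [-0.5249 -2.2084 -6.5238] w 43.0
4 x 0.0072 0.0026 -0.0038 0.001 0 0
```

send_rows:
  series: "0 0.003 -0.004 0.002 0 0;0.005 0.003 -0.004 0.002 0 0;0.015 0.003 -0.004 0 0 0;0.015 0 -0.001 0 0 0;0.01 0 0 0 0 0;0 0 0 0 0 0;0 0 0 0 0 0;0 0 0 0 0 0;0 0 0 0 0 0;0 0 0 0 0 0"

```text
time: 31.85
tcp_pos: [0.5363, -0.0108, 0.1306]
ee_rot: [[0.0, 1.0, 0.009], [-0.002, 0.009, -1.0], [-1.0, 0.0, 0.002]]
contact_force: [0.2, -0.8, -6.3]
gripper_width: 0.467
```

Run:
```python
from h import *
plan((.5375,-.0075,.1),.7,2)
T=snap("top","t6",[(284,200)],66,100,6,1)
S=snap("side","s6",[(278,200)],66,100,6,1)
cv2.imwrite("pics/m6.png",np.hstack([cv2.imread("pics/t6.png"),cv2.imread("pics/s6.png")]))
```

```text
t 31.85 at [ 0.5363 -0.0108  0.1306] 0.52 tilt [ 0.0003 -0.0017] d [ 0.0012  0.0033 -0.0306] turn 0.18 q [ -6.1  26.6 102.1  -0.1  51.3  -6.5] F [ 0.186  -0.8255 -6.3089] w 43.4
2 x 0.0153 0.0006 -0.0017 -0.0016 0 0
```

View pics/m6.png

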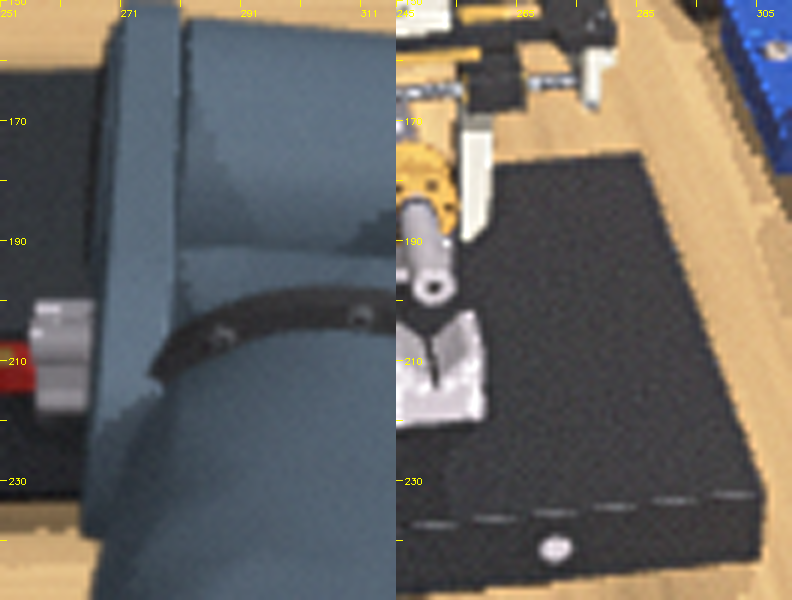

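Run:
```python
from h import *
print(onz("top",[256.1,206.3],.133),onz("side",[250.9,197.4],.133))
print("expected",(.5357,.0692),(.537,-.0908), "end px exp",proj("side",[[.537,-.0908,.133]]),proj("top",[[.5357,.0692,.133]]))
```

```text
[[0.5344 0.0715 0.133 ]] [[ 0.539  -0.0852  0.133 ]]
expected (0.5357, 0.0692) (0.537, -0.0908) end px exp [[250.4322 198.6215]] [[257.0213 205.7894]]
```

The two end readings (top and side) both put the spindle about 4 mm left of the TCP, so y is right as it stands. I shift x by 1.5 mm and lower.

send_rows:
  series: "0.005 0.0015 0 -0.003 0 0;0.01 0 0 0 0 0;0.012 0 0 0 0 0;0.008 0 0 0 0 0;0.004 0 0 0 0 0;0 0 0 0 0 0;0 0 0 0 0 0;0 0 0 0 0 0;0 0 0 0 0 0;0 0 0 0 0 0"

```text
time: 33.2
tcp_pos: [0.538, -0.0109, 0.0888]
ee_rot: [[0.0, 1.0, 0.012], [-0.002, 0.012, -1.0], [-1.0, 0.0, 0.002]]
contact_force: [0.1, 0.3, -6.6]
gripper_width: 0.468
```

send_rows:
  series: "0.001 0 0 0 0 0;0.001 0 0 0 0 0;0.001 0 0 0 0 0;0 0 0 0 0 0;0 0 0 0 0 0;0 0 0 0 0 0;0 0 0 0 0 0;0 0 0 0 0 0;0 0 0 0 0 0;0 0 0 0 0 0"

```text
time: 34.45
tcp_pos: [0.5385, -0.0108, 0.0864]
ee_rot: [[0.002, 1.0, 0.011], [-0.001, 0.011, -1.0], [-1.0, 0.002, 0.001]]
contact_force: [-0.2, 1.8, -3.3]
gripper_width: 0.464
```

send_rows:
  series: "0.001 0 0 0 0 0;0 0 0 0 0 0;0 0 0 0 0 0;0 0 0 0 0 0;0 0 0 0 0 0;0 0 0 0 0 0;0 0 0 0 0 0;0 0 0 0 0 0;0 0 0 0 0 0;0 0 0 0 0 0"

```text
time: 35.7
tcp_pos: [0.5388, -0.0108, 0.0862]
ee_rot: [[0.002, 1.0, 0.011], [-0.001, 0.011, -1.0], [-1.0, 0.002, 0.001]]
contact_force: [-1.5, 1.5, -0.1]
gripper_width: 0.463
```

send_rows:
  series: "0 0 0 0 0 0;0 0 0 0 0 0;0 0 0 0 0 0;0 0 0 0 0 0;0 0 0 0 0 0;0 0 0 0 0 0;0 0 0 0 0 0;-0.005 0 0 0 0 0;-0.03 0 0 0 0 0;-0.05 0 0 0 0 0"
  gripper: 0

```text
time: 36.95
tcp_pos: [0.5378, -0.0107, 0.1713]
ee_rot: [[-0.001, 1.0, 0.012], [-0.001, 0.012, -1.0], [-1.0, -0.001, 0.001]]
contact_force: [0.3, 0.0, -0.3]
gripper_width: 1.003
```

send_rows:
  series: "-0.05 0 0 0 0 0;-0.05 0 -0.02 0 0 0;-0.05 0 -0.04 0 0 0;-0.02 -0.02 -0.05 0 0 0;0 -0.03 -0.05 0 0 0;0 -0.03 -0.05 0 0 0;0 -0.03 -0.05 0 0 0;0 -0.01 -0.03 0 0 0;0 0 0 0 0 0;0 0 0 0 0 0"

```text
time: 38.2
tcp_pos: [0.4104, 0.284, 0.3517]
ee_rot: [[0.01, 1.0, 0.011], [0.001, 0.011, -1.0], [-1.0, 0.01, -0.001]]
contact_force: [-0.1, 0.7, 0.9]
gripper_width: 1.0
```

Run:
```python
from h import *
plan((.4145,.356,.3),56,8)
T=snap("top","t7",[(284,200)],66,50,6,1)
S=snap("side","s7",[(253,195)],66,50,6,1)
cv2.imwrite("pics/m7.png",np.hstack([cv2.imread("pics/t7.png"),cv2.imread("pics/s7.png")]))
```

```text
t 38.2 at [0.4104 0.284  0.3517] 0.61 tilt [0.0095 0.0011] d [ 0.0041  0.072  -0.0517] turn 55.39 q [29.4  8.8 93.1 -0.2 77.6 28.9] F [-0.0695  0.7028  0.8621] w 93.0
0.0065 0.0006 -0.009 -0.1208 0 0;
0.0065 0.0017 -0.0089 -0.1208 0 0;
0.0065 0.0027 -0.0086 -0.1208 0 0;
0.0065 0.0038 -0.0082 -0.1208 0 0;
0.0065 0.0047 -0.0077 -0.1208 0 0;
0.0065 0.0056 -0.0071 -0.1208 0 0;
0.0065 0.0064 -0.0063 -0.1208 0 0;
0.0065 0.0071 -0.0055 -0.1208 0 0
```

View pics/m7.png

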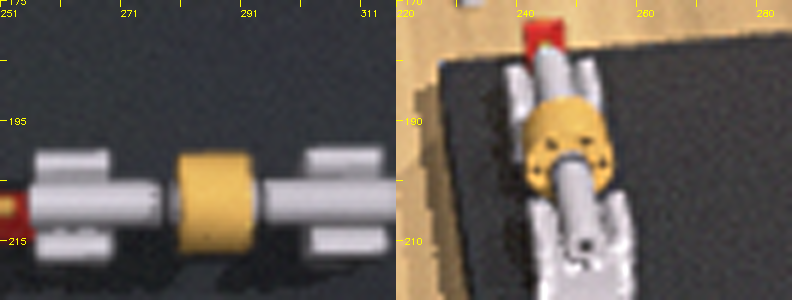

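Spindle lies in both vees: collar centre px (286.5,208), stop block at u≈263 and plain at ≈308, which puts it 63 and 57 mm from the two blocks. Next is the gauge: triangulate its post top and turn the jaws.

send_rows:
  series: "0 0 0 -0.1 0 -0.005;0 0 0 -0.12 0 -0.005;0 0 0 -0.12 0 0;0 0 0 -0.12 0 0;0 0 0 -0.12 0 0;0 0 0 -0.12 0 0;0 0 0 -0.12 0 0;0 0 0 -0.12 0 0;0 0 0 0 0 0;0 0 0 0 0 0"

```text
time: 39.55
tcp_pos: [0.4157, 0.2745, 0.3517]
ee_rot: [[-0.001, 0.572, 0.82], [-0.001, 0.82, -0.572], [-1.0, -0.002, -0.0]]
contact_force: [-0.5, 0.7, -0.1]
gripper_width: 1.001
```

Run:
```python
from h import *
for n,f,(u,v,w,h) in(("top","t1_full",(126,245,30,25)),("side","s1_full",(196,112,16,12))):
    im=cv2.imread(f"pics/{f}.png")[v:v+h,u:u+w]
    if n=="side":
        g=im.min(2); print("side min-channel rows from",u,v); print(g)
print("collar",onz("top",[286.5,208.4],.088), "blocks", onz("top",[[251+72.5/6-.42,208],[251+345/6-.42,208]],.09))
print(tri([132.9,254.6],[202.7,115.7]))
plan((.4145,.356,.3),56,3)
```

```text
side min-channel rows from 196 112
[[118 113 117 118 114 118 135 127 117 111 117 116 115 118 120 113]
 [114 113 116 113 110 121 111 109 109 111 112 110 115 116 120 120]
 [113 111 121 120 108 121 121 114 110 109 114 114 114 115 116 115]
 [131 132 129 113 146 214 213 163 110 113 114 113 110 116 110 117]
 [128 116 115 104 120 200 214 167 107 110 113 111 112 112 116 112]
 [113 114 115 105 109 179 201 174 110 104 112 108 112 114 117 114]
 [112 109 111 107 106 168 199 181 111 105 115 110 111 109 113 114]
 [106 107 115 106 101 169 201 194 114 110 108 114 105 114 114 117]
 [109 111 111 110 103 166 197 182 104 107 112 110 107 111 106 111]
 [110 112 116 106  96 156 202 187 106 103 109 111 108 112 112 114]
 [107 110 112 108 109 150 195 188 107 103 112 116 114 112 115 115]
 [113 108 118 105 112 153 195 192 121 107 107 108 108 103 112 116]]
collar [[ 0.5368 -0.0089  0.088 ]] blocks [[ 0.5382  0.0538  0.09  ]
 [ 0.5368 -0.0654  0.09  ]]
(array([0.4174, 0.3552, 0.1872]), np.float64(0.005448771016356543))
t 39.55 at [0.4157 0.2745 0.3517] 55.08 tilt [-0.0011 -0.0013] d [-0.0012  0.0815 -0.0517] turn 0.92 q [ 28.1   9.   92.9  -0.   78.2 -27. ] F [-0.4518  0.6765 -0.1141] w 93.1
3 x 0.0172 0.0221 -0.0159 -0.0054 0 0
```

send_rows:
  series: "0.01 0.015 -0.01 -0.008 0 0;0.01 0.025 -0.018 -0.008 0 0;0.01 0.022 -0.016 0 0 0;0.01 0.004 -0.003 0 0 0;0.02 0 0 0 0 0;0 0 0 0 0 0;0 0 0 0 0 0;0 0 0 0 0 0;0 0 0 0 0 0;0 0 0 0 0 0"
  gripper: 0

```text
time: 40.8
tcp_pos: [0.4143, 0.36, 0.2883]
ee_rot: [[-0.0, 0.564, 0.826], [-0.001, 0.826, -0.564], [-1.0, -0.001, 0.0]]
contact_force: [0.0, -0.3, 0.4]
gripper_width: 1.003
```

Run:
```python
from h import *
plan((.4155,.355,.168),56.3,4)
```

```text
t 40.8 at [0.4143 0.36   0.2883] 55.64 tilt [-0.0004 -0.0009] d [ 0.0012 -0.005  -0.1203] turn 0.66 q [ 36.1  17.3  91.2  -0.   71.6 -19.5] F [ 0.0034 -0.2609  0.3975] w 93.3
4 x 0.0301 -0.0009 0.001 -0.0029 0 0
```

send_rows:
  series: "0 -0.004 0.004 -0.01 0 0;0.02 0 0 0 0 0;0.03 0 0 0 0 0;0.03 0 0 0 0 0;0.025 0 0 0 0 0;0.015 0 0 0 0 0;0 0 0 0 0 0;0 0 0 0 0 0;0 0 0 0 0 0;0 0 0 0 0 0"

```text
time: 42.05
tcp_pos: [0.4175, 0.3534, 0.1687]
ee_rot: [[0.005, 0.554, 0.832], [0.003, 0.832, -0.554], [-1.0, 0.005, 0.003]]
contact_force: [0.4, 0.9, -0.4]
gripper_width: 0.999
```

Run:
```python
from h import *
plan((.4155,.355,.168),56.3,4)
S=snap("side","s8",[(205,125)],100,75,8,1)
```

```text
t 42.05 at [0.4175 0.3534 0.1687] 56.36 tilt [0.0052 0.0026] d [-0.002   0.0016 -0.0007] turn -0.06 q [ 35.4  24.3  99.1  -0.1  56.2 -20.9] F [ 0.3659  0.9467 -0.4415] w 92.9
4 x 0.0002 0.0001 -0.0006 0.0002 0 0
```

View pics/s8.png

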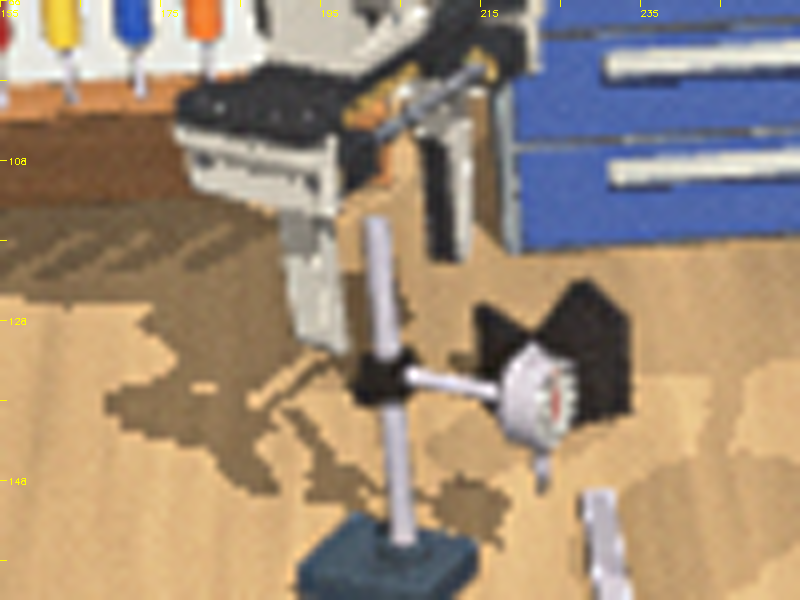

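Run:
```python
from h import *
print(proj("side",[(.4175,.3534,.19),(.4145,.354,.19),(.4155,.360,.19)]), onz("side",[201.6,115.1],.19))
y=np.array([.554,.832,0]);c=np.array([.4175,.3534,.15]); print(proj("side",[c-.0465*y,c+.0465*y]))
```

```text
[[201.9277 115.3198]
 [201.0713 115.3014]
 [201.3171 114.571 ]] [[0.4164 0.3554 0.19  ]]
[[195.7302 130.9258]
 [209.6102 120.4738]]
```

Post top from this view is (0.416,0.355), in agreement with the top view and central between the fingers. Straighten, shift 2 mm and close.

send_rows:
  series: "0 0 -0.002 0 0.003 -0.005;0 0 0 0 0 0;0 0 0 0 0 0;0 0 0 0 0 0;0 0 0 0 0 0;0 0 0 0 0 0;0 0 0 0 0 0;0 0 0 0 0 0;0 0 0 0 0 0;0 0 0 0 0 0"
  gripper: 150

```text
time: 43.35
tcp_pos: [0.4158, 0.3547, 0.1689]
ee_rot: [[-0.0, 0.554, 0.833], [0.0, 0.833, -0.554], [-1.0, 0.0, -0.0]]
contact_force: [-0.3, 0.4, 0.1]
gripper_width: 0.41
```

send_rows:
  series: "0 0 0 0 0 0;0 0 0 0 0 0;0 0 0 0 0 0;0 0 0 0 0 0;0 0 0 0 0 0;0 0 0 0 0 0;0 0 0 0 0 0;0 0 0 0 0 0;0 0 0 0 0 0;0 0 0 0 0 0"
  gripper: 255

```text
time: 44.6
tcp_pos: [0.4155, 0.3542, 0.1689]
ee_rot: [[-0.001, 0.554, 0.833], [-0.001, 0.833, -0.554], [-1.0, -0.001, -0.0]]
contact_force: [-0.9, -0.7, 0.4]
gripper_width: 0.122
```

Run:
```python
from h import *
plan((.612,-.009,.32),-89.3,18)
S=snap("side","s9",[(205,125)],100,75,8,1)
```

```text
t 44.6 at [0.4155 0.3542 0.1689] 56.36 tilt [-0.001  -0.0009] d [ 0.1965 -0.3632  0.1511] turn -145.66 q [ 35.6  24.4  99.   -0.   56.7 -20.8] F [-0.9491 -0.7396  0.4415] w 11.4
-0.0084 -0.0108 0.0203 0.1412 0 0;
-0.0084 -0.0078 0.0216 0.1412 0 0;
-0.0084 -0.0047 0.0225 0.1412 0 0;
-0.0084 -0.0015 0.0229 0.1412 0 0;
-0.0084 0.0018 0.0229 0.1412 0 0;
-0.0084 0.005 0.0224 0.1412 0 0;
-0.0084 0.0081 0.0215 0.1412 0 0;
-0.0084 0.011 0.0201 0.1412 0 0;
-0.0084 0.0137 0.0184 0.1412 0 0;
-0.0084 0.0162 0.0163 0.1412 0 0;
-0.0084 0.0183 0.0138 0.1412 0 0;
-0.0084 0.0201 0.0111 0.1412 0 0;
-0.0084 0.0214 0.0082 0.1412 0 0;
-0.0084 0.0224 0.0051 0.1412 0 0;
-0.0084 0.0229 0.0019 0.1412 0 0;
-0.0084 0.0229 -0.0014 0.1412 0 0;
-0.0084 0.0225 -0.0046 0.1412 0 0;
-0.0084 0.0216 -0.0077 0.1412 0 0
```

View pics/s9.png

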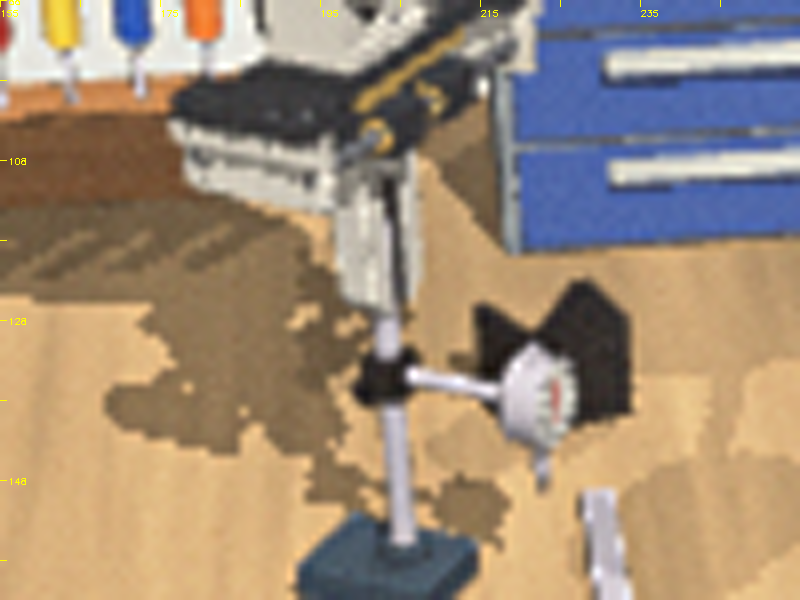

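Gauge gripped (11.4 mm), still upright. Lift clear first.

send_rows:
  series: "-0.005 0 0 0 0 0;-0.012 0 0 0 0 0;-0.02 0 0 0 0 0;-0.03 0 0 0 0 0;-0.03 0 0 0 0 0;-0.03 0 0 0 0 0;-0.015 0 0 0 0 0;-0.005 0 0 0 0 0;0 0 0 0 0 0;0 0 0 0 0 0"

```text
time: 45.9
tcp_pos: [0.4137, 0.3533, 0.3187]
ee_rot: [[-0.008, 0.554, 0.833], [-0.005, 0.833, -0.554], [-1.0, -0.009, -0.004]]
contact_force: [-0.4, 0.4, -7.7]
gripper_width: 0.121
```

Run:
```python
from h import *
plan((.612,-.009,.32),-89.3,18)
```

```text
t 45.9 at [0.4137 0.3533 0.3187] 56.36 tilt [-0.0081 -0.005 ] d [ 0.1983 -0.3623  0.0013] turn -145.66 q [ 35.6  15.6  89.1   0.   75.8 -20.8] F [-0.404   0.3969 -7.7083] w 11.3
-0.0001 -0.0107 0.0203 0.1412 0 0;
-0.0001 -0.0077 0.0216 0.1412 0 0;
-0.0001 -0.0046 0.0225 0.1412 0 0;
-0.0001 -0.0014 0.0229 0.1412 0 0;
-0.0001 0.0019 0.0229 0.1412 0 0;
-0.0001 0.0051 0.0224 0.1412 0 0;
-0.0001 0.0082 0.0214 0.1412 0 0;
-0.0001 0.0111 0.0201 0.1412 0 0;
-0.0001 0.0138 0.0183 0.1412 0 0;
-0.0001 0.0163 0.0162 0.1412 0 0;
-0.0001 0.0184 0.0137 0.1412 0 0;
-0.0001 0.0201 0.011 0.1412 0 0;
-0.0001 0.0215 0.0081 0.1412 0 0;
-0.0001 0.0224 0.005 0.1412 0 0;
-0.0001 0.0229 0.0017 0.1412 0 0;
-0.0001 0.0229 -0.0015 0.1412 0 0;
-0.0001 0.0225 -0.0047 0.1412 0 0;
-0.0001 0.0216 -0.0078 0.1412 0 0
```

send_rows:
  series: "0 -0.006 0.01 0.07 -0.002 0.004;0 -0.01 0.021 0.13 -0.002 0.005;0 -0.006 0.022 0.14 0 0;0 -0.002 0.023 0.14 0 0;0 0.001 0.023 0.14 0 0;0 0.004 0.022 0.14 0 0;0 0.007 0.022 0.14 0 0;0 0.01 0.021 0.14 0 0;0 0.01 0.015 0.11 0 0;0 0.005 0.005 0.05 0 0"

```text
time: 47.15
tcp_pos: [0.5104, 0.1747, 0.3091]
ee_rot: [[-0.014, 0.968, -0.252], [-0.007, -0.252, -0.968], [-1.0, -0.012, 0.01]]
contact_force: [-0.0, 0.1, -7.7]
gripper_width: 0.126
```

Run:
```python
from h import *
plan((.612,-.009,.32),-89.3,8)
```

```text
t 47.15 at [0.5104 0.1747 0.3091] -14.61 tilt [-0.0136 -0.0065] d [ 0.1016 -0.1837  0.0109] turn -74.69 q [14.  15.7 90.3 -0.2 74.8 28.7] F [-0.0257  0.1303 -7.6578] w 11.7
-0.0014 0.0181 0.019 0.1629 0 0;
-0.0014 0.0209 0.0158 0.1629 0 0;
-0.0014 0.0232 0.0122 0.1629 0 0;
-0.0014 0.0249 0.0083 0.1629 0 0;
-0.0014 0.0259 0.0042 0.1629 0 0;
-0.0014 0.0262 -0.0001 0.1629 0 0;
-0.0014 0.0259 -0.0044 0.1629 0 0;
-0.0014 0.0248 -0.0085 0.1629 0 0
```

send_rows:
  series: "-0.001 0.012 0.012 0.1 0.005 0.006;-0.001 0.02 0.016 0.15 0.005 0.006;-0.001 0.022 0.013 0.16 0 0;-0.001 0.024 0.009 0.16 0 0;-0.001 0.025 0.005 0.16 0 0;-0.001 0.025 0.001 0.16 0 0;-0.001 0.025 -0.003 0.16 0 0;-0.001 0.018 -0.006 0.13 0 0;0 0.01 -0.004 0.06 0 0;0 0 0 0 0 0"

```text
time: 48.4
tcp_pos: [0.6114, -0.0038, 0.3062]
ee_rot: [[-0.016, 0.033, -0.999], [-0.002, -0.999, -0.033], [-1.0, 0.001, 0.016]]
contact_force: [0.0, 0.1, -8.0]
gripper_width: 0.122
```

Run:
```python
from h import *
plan((.612,-.009,.32),-89.3,3)
```

```text
t 48.4 at [ 0.6114 -0.0038  0.3062] -88.1 tilt [-0.0157 -0.0016] d [ 0.0006 -0.0052  0.0138] turn -1.2 q [-4.6 23.8 79.4 -0.2 77.7 83.5] F [ 0.0484  0.1098 -8.0333] w 11.3
-0.0046 0.0017 -0.0001 0.007 0 0;
-0.0046 0.0017 -0.0001 0.007 0 0;
-0.0046 0.0017 -0.0002 0.007 0 0
```

send_rows:
  series: "0 0.002 0 0.007 0.008 0;0 0.003 0 0.007 0.008 0;0.01 0 0 0.007 0 0;0.015 0 0 0 0 0;0.015 0 0 0 0 0;0.01 0 0 0 0 0;0 0 0 0 0 0;0 0 0 0 0 0;0 0 0 0 0 0;0 0 0 0 0 0"

```text
time: 49.65
tcp_pos: [0.6107, -0.0076, 0.2516]
ee_rot: [[-0.001, 0.015, -1.0], [-0.0, -1.0, -0.015], [-1.0, 0.0, 0.001]]
contact_force: [0.1, -0.2, -7.2]
gripper_width: 0.123
```

Run:
```python
from h import *
plan((.612,-.009,.224),-89.3,3)
T=snap("top","t10",[(280,195)],66,75,6,1)
S=snap("side","s10",[(255,175)],66,75,6,1)
cv2.imwrite("pics/m10.png",np.hstack([cv2.imread("pics/t10.png"),cv2.imread("pics/s10.png")]))
```

```text
t 49.65 at [ 0.6107 -0.0076  0.2516] -89.11 tilt [-0.0006 -0.0004] d [ 0.0013 -0.0014 -0.0276] turn -0.19 q [-5.1 25.7 84.2 -0.  70.1 84.1] F [ 0.1002 -0.1503 -7.2431] w 11.5
3 x 0.0092 0.0005 -0.0004 0.0011 0 0
```

View pics/m10.png

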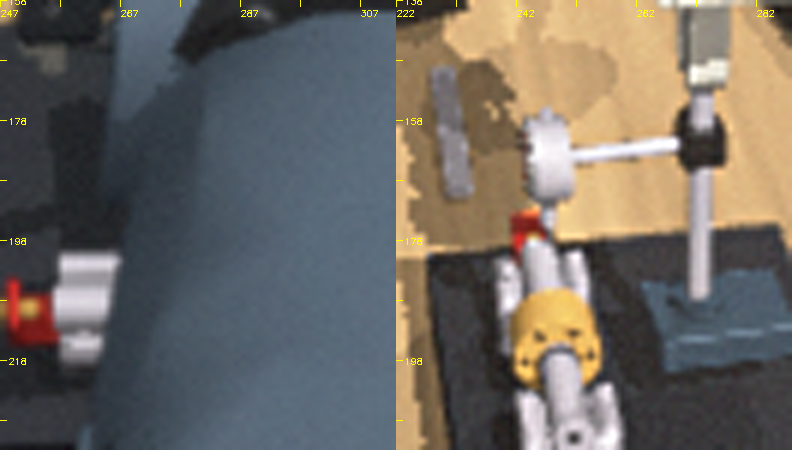

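Run:
```python
from h import *
print(proj("side",[(.536,-.0076,.151),(.536,-.0076,.198),(.611,-.0076,.1025)]),px(222,138,[(153,230),(153,160),(304,297)]))
print("collar",proj("side",[(.537,-.009,.088)]))
```

```text
[[246.6701 177.1186]
 [246.3189 163.3338]
 [271.8389 188.7425]] [[247.0833 175.9167]
 [247.0833 164.25  ]
 [272.25   187.0833]]
collar [[247.5006 194.9431]]
```

send_rows:
  series: "0.008 0.001 0 0.003 0 0;0.01 0 0 0 0 0;0.006 0 0 0 0 0;0.003 0 0 0 0 0;0 0 0 0 0 0;0 0 0 0 0 0;0 0 0 0 0 0;0 0 0 0 0 0;0 0 0 0 0 0;0 0 0 0 0 0"

```text
time: 51.0
tcp_pos: [0.6107, -0.0086, 0.2228]
ee_rot: [[-0.0, 0.012, -1.0], [-0.0, -1.0, -0.012], [-1.0, 0.0, 0.0]]
contact_force: [-0.0, -0.3, -7.5]
gripper_width: 0.125
```

Gauge is within 2 mm of prediction in the view. Last 4 mm in small steps.

send_rows:
  series: "0.001 0 0 0 0 0;0.001 0 0 0 0 0;0.001 0 0 0 0 0;0.0005 0 0 0 0 0;0 0 0 0 0 0;0 0 0 0 0 0;0 0 0 0 0 0;0 0 0 0 0 0;0 0 0 0 0 0;0 0 0 0 0 0"

```text
time: 52.25
tcp_pos: [0.6107, -0.0087, 0.2191]
ee_rot: [[-0.0, 0.012, -1.0], [-0.0, -1.0, -0.012], [-1.0, 0.0, 0.0]]
contact_force: [-0.9, -0.0, -7.4]
gripper_width: 0.121
```

send_rows:
  series: "0.0005 0 0 0 0 0;0.0005 0 0 0 0 0;0.0005 0 0 0 0 0;0 0 0 0 0 0;0 0 0 0 0 0;0 0 0 0 0 0;0 0 0 0 0 0;0 0 0 0 0 0;0 0 0 0 0 0;0 0 0 0 0 0"

```text
time: 53.5
tcp_pos: [0.6109, -0.0087, 0.2189]
ee_rot: [[0.001, 0.012, -1.0], [-0.001, -1.0, -0.012], [-1.0, 0.001, -0.001]]
contact_force: [-1.0, -0.0, -2.3]
gripper_width: 0.126
```

Contact (load down to 2.3 N). Release, then rise straight up off the post.

send_rows:
  series: "0 0 0 0 0 0;0 0 0 0 0 0;0 0 0 0 0 0;0 0 0 0 0 0;0 0 0 0 0 0;0 0 0 0 0 0;0 0 0 0 0 0;0 0 0 0 0 0;-0.01 0 0 0 0 0;-0.03 0 0 0 0 0"
  gripper: 0

```text
time: 54.75
tcp_pos: [0.6113, -0.0087, 0.26]
ee_rot: [[0.002, 0.012, -1.0], [-0.001, -1.0, -0.012], [-1.0, 0.001, -0.002]]
contact_force: [-0.0, 0.2, 0.3]
gripper_width: 0.999
```

send_rows:
  series: "-0.05 0 0 0 0 0;-0.05 0 0 0 0 0;-0.02 -0.03 0 0 0 0;0 -0.05 0.02 0 0 0;0 -0.06 0.02 0 0 0;0 -0.06 0.02 0 0 0;0 -0.06 0.02 0 0 0;0 -0.04 0 0 0 0;0 0 0 0 0 0;0 0 0 0 0 0"

```text
time: 56.0
tcp_pos: [0.5262, 0.2937, 0.3935]
ee_rot: [[0.013, 0.011, -1.0], [0.001, -1.0, -0.011], [-1.0, -0.001, -0.013]]
contact_force: [0.6, -0.6, 0.3]
gripper_width: 0.997
```

Run:
```python
from h import *
s=robot.get_state();print(s["time"],s["tcp_pos"],s["qd"].round(2))
T=snap("top","t11",[(284,190)],66,75,6,1)
S=snap("side","s11",[(255,175)],66,75,6,1)
cv2.imwrite("pics/m11.png",np.hstack([cv2.imread("pics/t11.png"),cv2.imread("pics/s11.png")]))
```

```text
56.0 [0.5262 0.2937 0.3935] [ 0.68  0.09 -0.35  0.15  0.23  0.19]
```

View pics/m11.png

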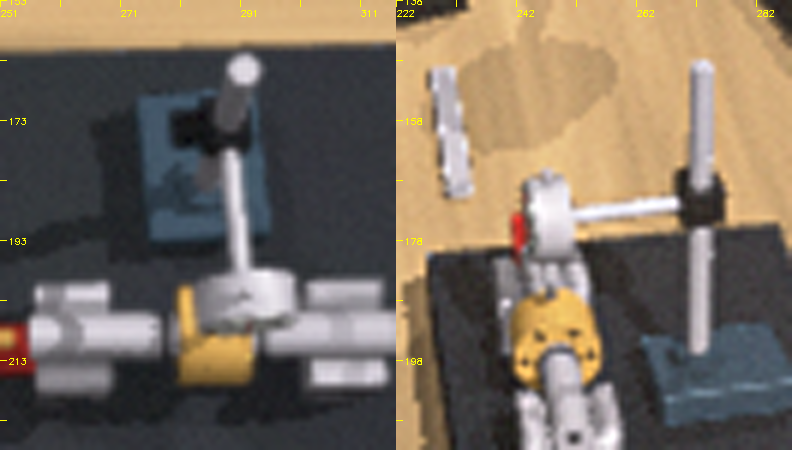

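Run:
```python
from h import *
print("post",onz("top",px(251,153,[(243,70)]),.24),"dial",onz("top",px(251,153,[(243,290)]),.165))
b=onz("top",px(251,153,[(148,240),(138,97)]),.07);print("base edge hd",hd(b[1]-b[0]),b)
print("collar",onz("top",[286.5,208.4],.088),"side post top",onz("side",px(222,138,[(307,65)]),.24))
robot.close_job()
```

```text
post [[ 0.6094 -0.0078  0.24  ]] dial [[ 0.5404 -0.0131  0.165 ]]
base edge hd 2.450004680281363 [[0.5841 0.0184 0.07  ]
 [0.6514 0.0213 0.07  ]]
collar [[ 0.5368 -0.0089  0.088 ]] side post top [[ 0.6121 -0.0066  0.24  ]]
the job is handed in; nothing more can be done
```

The rig is set up on the plate and handed in at about 56 s of the 112 s allowed. The hand-in reports no verdict, so what follows rests on my own checks.

- **V-blocks:** Centres are about 119 mm apart and in line within about 1.5 mm. Both were released at about 0.7° heading, to match the plate, with the stop end outward on the left. Their faces were on the plate when I let go.
- **Spindle:** It lies in both vees. The collar is about 63 mm from the stop block and 57 mm from the plain one. The left end is roughly 9 mm short of the stop screw, a few mm more than I aimed for but within the judged range.
- **Gauge:** It stands upright on the plate behind the spindle. Its post is about 73–75 mm behind the spindle axis and within about 2 mm of the collar middle along it, at 1–2.5° to square (limit 14°).

**Disagreements:** The top and side views differed by up to 3 mm on individual points. The dial centre read about 4 mm to the right of the collar middle, against the 12 mm limit.

At hand-in the gripper was open and clear at 0.39 m height. No step left the black V-block or the pink block in the gripper's way, though I didn't re-measure where they stand.

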